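# Slide the sample carrier into its viewing notch

### The job

With the fingertips behind the yellow-striped edge of the black carrier board, gently push the board along its rails until you feel it drop into the locating notches at the orange marks; stop there and take the fingers away, leaving the carrier fully seated and flat with the dish still in its place on top. Only push: do not grip or lift the carrier, do not touch the dish, and leave the tub, jar, tweezers and lens cap where they are.

Things in the scene. Friction and masses are not known exactly. Their poses are not given: they have to be found in the camera images.
- rail_bed: White fixed light base with rails, 130 mm wide (its x), 310 mm long (its y: -160 to +150). Origin on the table surface. The carrier slides along its +y on flat aluminium lanes, top 22 mm above the table (17 mm in the middle, |x| under 15). Side guides at |x| 56.5 to 65 mm, 32 mm high, leave the carrier 1.5 mm play each side. Orange marks on the guides at y = +55 mm.
- notch (a point): Point on the rail bed (x 0, y +55, z 17 mm, same axes) where the carrier's origin lies once seated, its orange marks level with the guides'. The notches are four cuts in the lanes, 16 mm long, 5 mm deep, 50 mm ahead (outer lanes, |x| 33 to 57) and 50 mm behind (inner lanes, |x| 15 to 33): one for each foot, with 2 mm play fore and aft; then the far wall stops it and the force rises steeply.
- carrier: Loose black board, 110 (x) x 140 (y) x 14 mm, about 0.6 kg (varies; some 0.8 to 2.5 N to slide), on four 12 x 12 x 7 mm white slippery feet; +y along the bed's +y, starts 75 to 140 mm short of the notch. Origin under its centre at the feet's soles; board at z 7 to 21. Origin 22 mm above the table on the lanes, 17 seated: it drops 5 mm at once. 20 N on it is rough handling.
- push_edge (a point): Middle of the carrier's rear end face (upright, 110 mm wide, 14 mm high, yellow stripe along the top beside it), 70 mm behind the carrier's centre and 14 mm above the soles. Push here towards the carrier's +y; the lanes are 14 mm under this point while the carrier slides, 9 mm once it is seated.
- dish: Loose closed clear sample dish, 60 mm across, 14 mm high, standing on the carrier between four 7 mm high posts, 15 mm ahead (+y) of the carrier's centre. Origin at the centre of its underside, 21 mm above the carrier's origin.
- tube_tub: Clear open tub, 85 x 85 x 50 mm, with white tubes in it. Origin at the centre of its underside. Bystander.
- jar: Amber jar, 48 mm across, 75 mm high. Origin at the centre of its underside. Bystander.
- tweezers: Steel tweezers lying flat, 117 mm long (its x), 19 mm wide, 8 mm high. Origin on the table under the middle. Bystander.
- lens_cap: Grey disc, 52 mm across, 14 mm high. Origin at the centre of its underside. Bystander.
Things that resemble listed ones, but are neither listed nor needed, are in the scene too. There is more than one size of the carrier; the job needs the smallest.

How it is judged:
By the outcome, as a careful person would: the job done as asked, in the order asked, and still so for the second after the job is handed in, with the robot touching nothing.
It also fails if it takes over 40 s, if anything falls off the work surface, if the arm or the gripper's body presses on something with over 40 N, if the wrist force passes 120 N, or if a joint passes its speed limit or range.

### The arm

A 6-joint arm with a two-finger parallel gripper is mounted at the origin on the work surface. World frame = base frame: x ahead of the robot, y to its left, z up, the work surface at z = 0. Lengths are in m, angles in rad, forces in N, time in s.
With the tool pointing down it reaches from about 0.375 to 0.925 m from the base axis. Payload 5.7 kg.
Tool frame: the origin (TCP) lies midway between the tips of the shut fingers; the grasp point (between the pads) lies 19 mm behind it; z points along the fingers, y is the direction in which the jaws open and shut (so a half turn about z gives the same grasp; the last joint's range is limited). The gripper opens to 88 mm and grips with 3 to 60 N. Pads are 20 mm wide; open, the fingers measure 115 mm over their backs; the gripper's body (75 mm by 178 mm) begins 61 mm behind the grasp point.
Start: joints at [-1.239, 0.359, 1.51, -0, 1.272, -0.115], TCP at [0.259, -0.541, 0.223] pointing down, gripper open.
Joint ranges: [-2.97, 2.97], [-1.01, 2.36], [0.21, 2.38], [-0.96, 4.11], [0.2, 2.71], [-2.98, 2.98]. Speed limits (rad/s): [2.39, 2.39, 3.14, 3.14, 3.14, 3.14].

### API

Orientations are given as a rotation vector (axis times angle).
In Python, from bench import ctrl gives the robot as it stands.
- The arm moves only by the tool step_arm, never from a script. Its argument "moves" is a list of rows, each a list of 6 numbers: the shift along the tool's x, y, z in m, then the turn, a rotation vector about the tool's x, y, z in degrees. A call has exactly 5 rows; each row shifts and turns the commanded pose from where the row before left it, along the tool's axes as they then stand; what a row does not reach is not made up. A row lasts 1/8 s, in which the tool goes at most 62.5 mm and 10.7 degrees, less where a joint would pass 70% of its speed; a pose out of reach is approached as far as the arm can. A call with a gripper value outside its range is refused whole. "grip" is the opening, from 0 (shut) to 1 (fully open), set as the call begins (left out, the last holds). The fingers move at their own pace and stop on an object; the grip force is fixed at half the most. Time passes only in rows, so rows that do not move let the fingers close, or fill a call up. It gives the time, the measured TCP pose, the force and the opening at its end, in the units of the state.
- ctrl.read_state(): the state, without advancing time (a new reading comes with each control period).
- ctrl.snapshot(name): name is "side" or "top" or "wrist"; returns a dict with "image" (400x640x3 uint8, red, green, blue), "range_z" (400x640 float32, m along the optical axis (not along the pixel's ray), 0 where there is no reading), "fov_y" (degrees; the focal length in pixels is half the picture's height over the tangent of half this angle, whatever the lens; pixels are square), "cx", "cy" (the principal point, pixels), "k1" (the pictures are not rectified: a ray, as slopes to the right and down, at radius r is drawn at 1 + k1 r^2 times it, then the intrinsics apply), "position" and "orientation" of the camera in the world. Camera axes: x right, y down, z forward; pixel columns grow to the right and rows downward; lengths in m; the calibration is good to about 2 mm. A picture is of the moment at which its call begins.
- ctrl.close_job(): hands the job in, once; it reports no verdict.
The state is a dict: "time": time; "joint_positions": joint angles; "qvel": joint speeds; "tau": joint torques, N m; "eef_pos": TCP position; "tool_rot": TCP orientation; "ft_force": force on the tool from outside, world axes, zero at the start; "ft_torque": the same for the moment, N m; "grip_width": finger opening in m.
Only numpy, scipy, OpenCV 4.12 (cv2) and the standard library are available. Lean on these libraries where they do the work, as an engineer would, in place of code of your own. Each camera call takes 0.05 s, during which the arm holds its last target.

## Working session

There is one attempt and no reset: what is moved stays moved. The work goes in short steps, Python scripts to look and compute and a tool call to move; the robot and the scene stay as the last step left them, time stands still between calls to the robot, and variables do not carry over. Pictures are saved under pics/ and viewed, and the job is handed in when it is done.

Besides the shell and the picture viewer there is one more tool, called by a JSON object that holds its "fn" and its "kwargs", one argument or row to a line. step_arm: Moves the arm, as the interface text tells. Its arguments: {"type":"object","properties":{"moves":{"type":"array"},"grip":{"type":"number"}},"required":["moves"]}

```bash
ls; mkdir -p pics; cat > h.py <<'E'
import numpy as np, cv2, pickle
from scipy.spatial.transform import Rotation as R
from bench import ctrl
def f_of(s): return 200/np.tan(np.radians(s['fov_y'])/2)
def Rm(s):
    o=np.array(s['orientation'],float)
    return o if o.shape==(3,3) else R.from_rotvec(o).as_matrix() if o.shape==(3,) else R.from_quat(o).as_matrix()
def ray(s,u,v):
    f=f_of(s); K=np.array([[f,0,s['cx']],[0,f,s['cy']],[0,0,1]])
    p=cv2.undistortPoints(np.array([[[u,v]]],float),K,np.array([s['k1'],0,0,0,0.]))[0,0]
    return Rm(s)@np.array([p[0],p[1],1.])
def onplane(s,u,v,z):
    d=ray(s,u,v);P=np.array(s['position']);return P+d*(z-P[2])/d[2]
def proj(s,X):
    f=f_of(s); c=Rm(s).T@(np.array(X)-np.array(s['position'])); p=c[:2]/c[2]; p=p*(1+s['k1']*p@p)
    return p*f+[s['cx'],s['cy']]
def snap(n,tag):
    s=ctrl.snapshot(n); cv2.imwrite(f'pics/{tag}.png',s['image'][:,:,::-1]); pickle.dump(s,open(f'{tag}.pkl','wb')); return s
def load(t): return pickle.load(open(f'{t}.pkl','rb'))
E
python3 - <<'E'
from h import *
for n in ['top','side','wrist']:
    s=snap(n,n+'0'); print(n,{k:v for k,v in s.items() if k not in('image','range_z')})
print(ctrl.read_state())
E
```

```text
pics
top {'fov_y': 48.94030829064225, 'cx': 319.87407974063046, 'cy': 195.81672832657802, 'k1': -0.014458870038764617, 'position': array([ 0.40526958, -0.001165  ,  1.07818074]), 'orientation': array([-2.13615424,  2.17385288, -0.16822796])}
side {'fov_y': 42.22923715107492, 'cx': 309.0019763192079, 'cy': 199.26856351261, 'k1': -0.018507555500353563, 'position': array([0.21468904, 0.78933285, 0.75972845]), 'orientation': array([-0.50559797,  2.64361188, -1.26520816])}
wrist {'fov_y': 66.2883971275384, 'cx': 319.5005563273748, 'cy': 203.2337993228369, 'k1': -0.04841833094468088, 'position': array([ 0.31866752, -0.51199948,  0.38463024]), 'orientation': array([ 2.47861756, -1.55944423, -0.19445224])}
{'time': 0.15, 'joint_positions': array([-1.23910803e+00,  3.59349543e-01,  1.51119280e+00,  5.96243574e-07,
        1.27252335e+00, -1.15107285e-01]), 'qvel': array([ 0.00070189, -0.00264415, -0.00352401, -0.00199235, -0.00216039,
       -0.00018914]), 'tau': array([ 1.41288361e-03, -5.15754139e+01, -2.71007806e+01,  6.76063844e-02,
        3.03996401e-02, -6.64950267e-05]), 'eef_pos': array([ 0.25905582, -0.5405835 ,  0.22199335]), 'tool_rot': array([-3.06209705e+00, -6.95677074e-01,  2.49072557e-04]), 'ft_force': array([ 0.50032214,  0.88321807, -1.34094207]), 'ft_torque': array([-0.00227491,  0.00305177,  0.01870087]), 'grip_width': 0.08787286926251253}
```

View pics/top0.png

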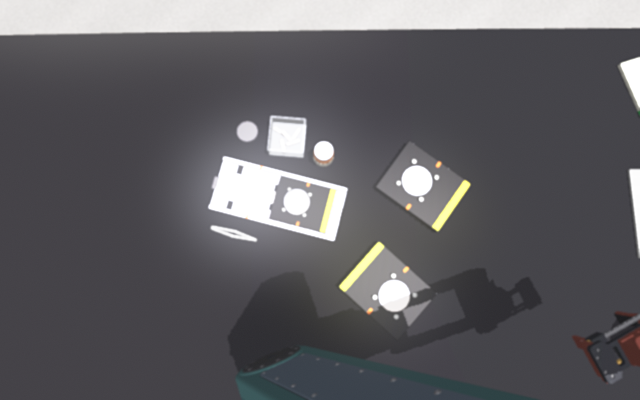

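View pics/side0.png

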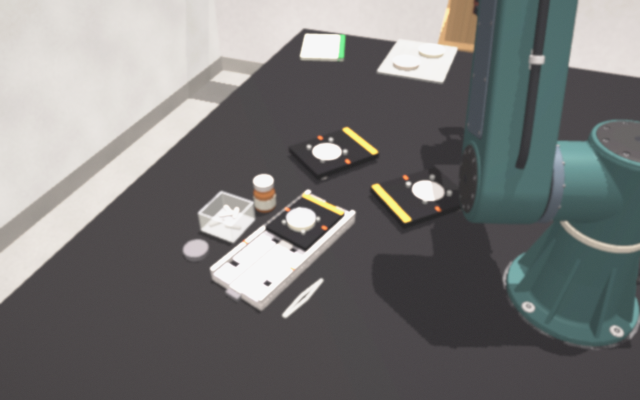

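View pics/wrist0.png

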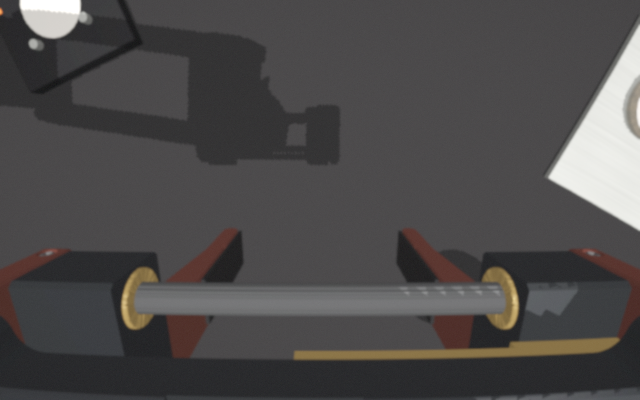

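Three black boards with a yellow stripe and dish appear in the top view: A at (302,204) in the white rail bed, B at (423,187) and C at (388,290), both lying on the table. A looks smallest and is the one on rails. I'll check that with a crop and a measurement.

```bash
python3 - <<'E'
from h import *
s=load('top0'); im=s['image'][:,:,::-1]
c=im[145:250,200:360]; cv2.imwrite('pics/crop0.png',cv2.resize(c,None,fx=5,fy=5,interpolation=cv2.INTER_CUBIC)[:600])
hsv=cv2.cvtColor(im,cv2.COLOR_BGR2HSV)
y=cv2.inRange(hsv,(22,100,80),(38,255,255)); n,l,st,ce=cv2.connectedComponentsWithStats(y)
for i in range(1,n):
    if st[i,4]>30:
        z=0.043
        pts=np.argwhere(l==i)[:,::-1].astype(np.float32); r=cv2.boxPoints(cv2.minAreaRect(pts))
        w=np.array([onplane(s,*p,z)[:2] for p in r]); print(ce[i],st[i,4],w.round(3).tolist(),np.linalg.norm(w-np.roll(w,1,0),axis=1).round(3))
o=cv2.inRange(hsv,(5,120,80),(18,255,255)); n,l,st,ce=cv2.connectedComponentsWithStats(o)
for i in range(1,n):
    if st[i,4]>4: print('or',ce[i],st[i,4],onplane(s,*ce[i],.04).round(4))
# rail bed white blob
w=cv2.inRange(hsv,(0,0,170),(180,60,255)); w[:145]=0;w[250:]=0;w[:,:205]=0;w[:,352:]=0
n,l,st,ce=cv2.connectedComponentsWithStats(w)
for i in range(1,n):
    if st[i,4]>60: print('white',ce[i],st[i])
E
```

```text
[453.94767442 201.94186047] 172 [[0.474, -0.279], [0.588, -0.366], [0.576, -0.382], [0.462, -0.295]] [0.02  0.143 0.02  0.143]
[359.80327869 262.8852459 ] 61 [[0.354, -0.051], [0.443, -0.155], [0.432, -0.165], [0.343, -0.061]] [0.014 0.137 0.015 0.137]
or [438.16666667 163.5       ] 12 [ 0.6269 -0.3061  0.04  ]
or [368.90909091 312.18181818] 11 [ 0.2797 -0.126   0.04  ]
or [588.         341.33333333] 9 [ 0.2024 -0.6319  0.04  ]
white [286.38551402 150.24299065] [267 145  38  13 428]
white [323.56293706 152.        ] [314 145  20  18 286]
white [265.92223822 195.18226702] [ 208  156  140   85 4861]
white [296.36063218 201.46695402] [281 186  32  32 696]
white [232.87619048 233.06349206] [211 225  46  17 315]
```

View pics/crop0.png

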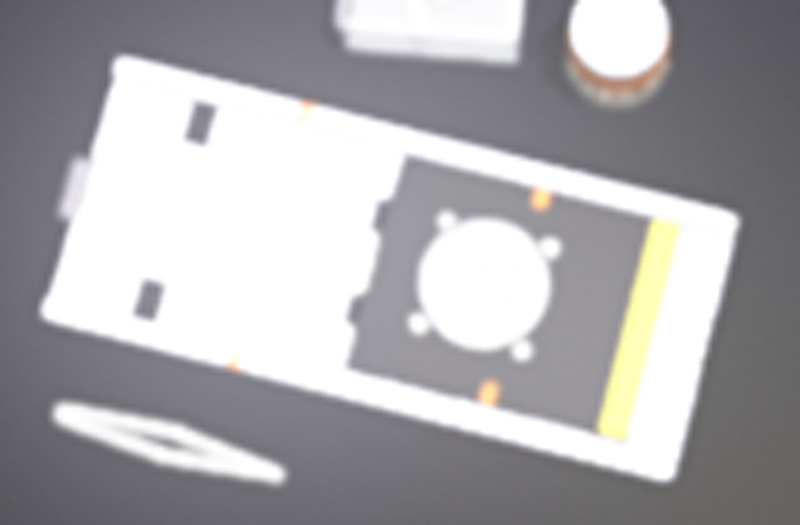

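```bash
python3 - <<'E'
from h import *
s=load('top0'); im=s['image'][:,:,::-1]
hsv=cv2.cvtColor(im,cv2.COLOR_BGR2HSV)
y=cv2.inRange(hsv,(22,50,80),(38,255,255)); y[:,:200]=0;y[:,345:]=0;y[250:]=0
n,l,st,ce=cv2.connectedComponentsWithStats(y)
for i in range(1,n):
    if st[i,4]>30:
        pts=np.argwhere(l==i)[:,::-1].astype(np.float32); r=cv2.boxPoints(cv2.minAreaRect(pts))
        w=np.array([onplane(s,*p,.043)[:2] for p in r]); print('yellow A',ce[i],r.tolist(),w.round(4).tolist(),np.linalg.norm(w-np.roll(w,1,0),axis=1).round(3))
o=cv2.inRange(hsv,(3,40,80),(21,255,255)); o[:,:200]=0;o[:,345:]=0;o[:160]=0;o[250:]=0
n,l,st,ce=cv2.connectedComponentsWithStats(o)
for i in range(1,n):
    if st[i,4]>1: print('or',ce[i],st[i,4],onplane(s,*ce[i],.043 if st[i,4]>8 else .032).round(4))
# bed corners by eye from crop (top edge of guides z=.032)
for c in [(122,58),(738,214),(672,478),(45,315)]:
    print('corner',onplane(s,200+c[0]/5,145+c[1]/5,.032).round(4))
for c in [(407,155),(650,217),(625,440),(600,432),(680,224),(348,366)]:
    print('board',onplane(s,200+c[0]/5,145+c[1]/5,.043).round(4))
E
```

```text
yellow A [326.90661479 210.21400778] [[318.7647705078125, 230.94117736816406], [329.41180419921875, 188.3529510498047], [335.058837890625, 189.7647247314453], [324.41180419921875, 232.3529510498047]] [[0.4687, -0.0137], [0.5697, -0.041], [0.5661, -0.0544], [0.4651, -0.027]] [0.014 0.105 0.014 0.105]
or [323.45238095 161.35714286] 42 [ 0.6357 -0.0281  0.043 ]
or [261.   165.25] 4 [0.6309 0.1233 0.032 ]
or [307.6 184.6] 15 [0.5796 0.0109 0.043 ]
or [246.   217.75] 4 [0.5038 0.159  0.032 ]
or [297.3 223. ] 20 [0.4883 0.0365 0.043 ]
corner [0.6538 0.2122 0.032 ]
corner [ 0.5721 -0.0853  0.032 ]
corner [ 0.4458 -0.0505  0.032 ]
corner [0.5287 0.2474 0.032 ]
board [0.6015 0.0733 0.043 ]
board [ 0.5696 -0.0424  0.043 ]
board [ 0.4636 -0.0283  0.043 ]
board [ 0.4676 -0.0166  0.043 ]
board [ 0.566  -0.0566  0.043 ]
board [0.5007 0.1017 0.043 ]
```

A is the smallest: its stripe measures 105 mm against about 140 mm for B and C. It sits in the bed, with the notch marks about 122 mm ahead along a heading of about 74.6°. Next I move above the area behind its rear face.

{"fn": "step_arm", "kwargs": {
  "moves": [
    [0.043,-0.032,0,0,0,0],
    [0.043,-0.032,0,0,0,0],
    [0.043,-0.032,0,0,0,0],
    [0.043,-0.032,0,0,0,0],
    [0.043,-0.032,0,0,0,0]
  ],
  "grip": 0.45
}}

```text
time: 0.78
eef_pos: [0.3844, -0.3023, 0.2225]
tool_rot: [-3.063, -0.695, -0.0]
ft_force: [0.2, 0.2, 0.3]
grip_width: 0.0415
```

{"fn": "step_arm", "kwargs": {
  "moves": [
    [0.043,-0.032,0,0,0,0],
    [0.043,-0.032,0,0,0,0],
    [0.043,-0.032,0,0,0,0],
    [0.043,-0.032,0,0,0,0],
    [0.043,-0.032,0,0,0,0]
  ]
}}

```text
time: 1.4
eef_pos: [0.5093, -0.065, 0.2226]
tool_rot: [3.063, 0.696, -0.0]
ft_force: [1.2, -1.3, -0.4]
grip_width: 0.0394
```

{"fn": "step_arm", "kwargs": {
  "moves": [
    [0,0,0,0,0,-9.8],
    [0,0,0,0,0,-9.8],
    [0,0,0,0,0,-9.8],
    [0,0,0,0,0,-9.8],
    [0,0,0,0,0,-9.8]
  ]
}}

```text
time: 2.02
eef_pos: [0.5085, -0.0666, 0.2224]
tool_rot: [-2.493, -1.911, 0.001]
ft_force: [-0.6, 0.4, -0.4]
grip_width: 0.0397
```

```bash
python3 - <<'E'
from h import *
s=snap('wrist','wrist1'); print(s['position'])
for n,p in dict(notch=(.5674,.1412,.017),rear=(.5156,-.0407,.043),c=(.534,.0237,.043)).items(): print(n,proj(s,p))
E
```

```text
[ 0.52568657 -0.00255283  0.38513496]
notch [322.40166469 -15.13726148]
rear [319.74388044 162.93699964]
c [320.7509357 100.2703899]
```

View pics/wrist1.png

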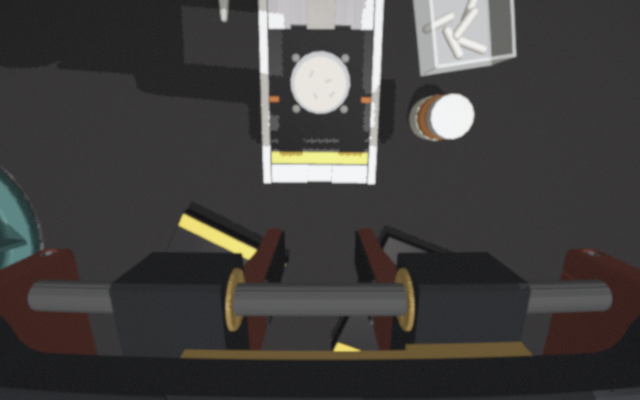

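The wrist view agrees with the top view: stripe rear edge at (320,164), predicted (320,163), with the bed's axis upright in the picture. I descend behind it.

{"fn": "step_arm", "kwargs": {
  "moves": [
    [-0.004,0,0.045,0,0,0],
    [-0.004,0,0.045,0,0,0],
    [0,0,0.045,0,0,0],
    [0,0,0.035,0,0,0],
    [0,0,0.012,0,0,0]
  ]
}}

```text
time: 2.7
eef_pos: [0.505, -0.074, 0.0387]
tool_rot: [-2.498, -1.899, 0.004]
ft_force: [-0.6, -0.6, 0.7]
grip_width: 0.0393
```

{"fn": "step_arm", "kwargs": {
  "moves": [
    [0,0,0.006,0,0,0],
    [0,0,0.006,0,0,0],
    [0,0,0,0,0,0],
    [0,0,0,0,0,0],
    [0,0,0,0,0,0]
  ]
}}

```text
time: 3.32
eef_pos: [0.507, -0.0745, 0.0292]
tool_rot: [2.499, 1.903, 0.001]
ft_force: [0.0, -0.3, -0.3]
grip_width: 0.0395
```

```bash
python3 - <<'E'
from h import *
s=snap('wrist','wrist2'); s=snap('side','side2')
c=s['image'][150:320,180:400,::-1]; cv2.imwrite('pics/side2c.png',cv2.resize(c,None,fx=3.5,fy=3.5,interpolation=cv2.INTER_CUBIC))
st=ctrl.read_state(); print(st['eef_pos'],st['ft_force'])
E
```

```text
[ 0.50683924 -0.0744215   0.0289744 ] [ 0.53495885  0.16629387 -0.65068962]
```

View pics/side2c.png

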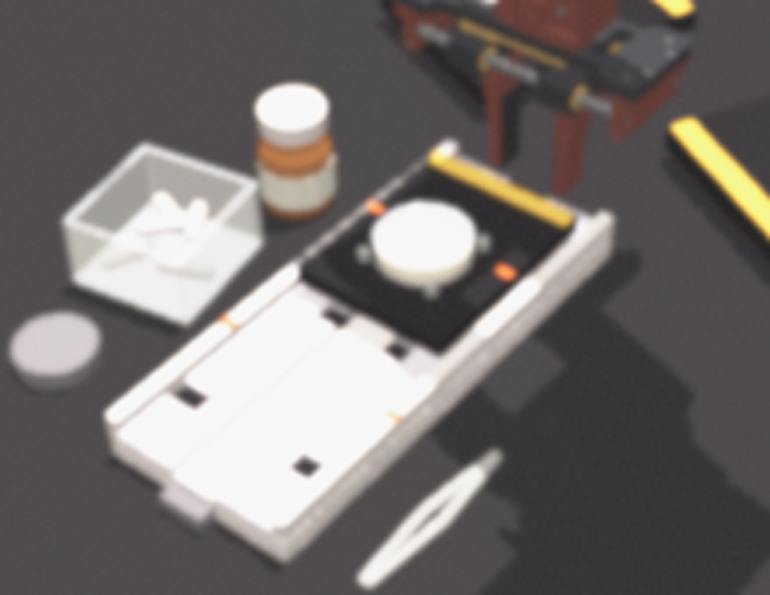

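View pics/wrist2.png

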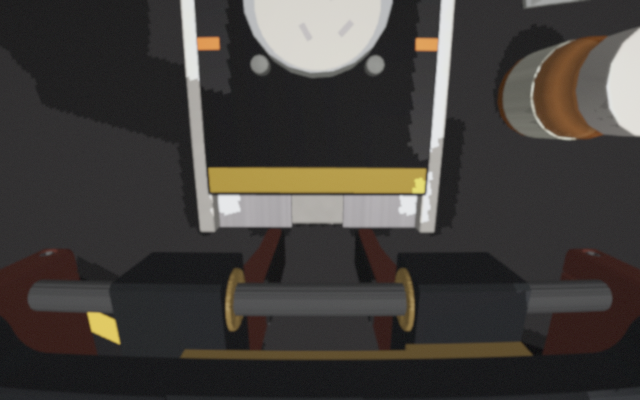

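Fingers are at z 29 mm, centred behind the board, with nothing touched. I approach to first contact.

{"fn": "step_arm", "kwargs": {
  "moves": [
    [0.004,0,0,0,0,0],
    [0.004,0,0,0,0,0],
    [0.004,0,0,0,0,0],
    [0.004,0,0,0,0,0],
    [0.003,0,0,0,0,0]
  ]
}}

```text
time: 4.05
eef_pos: [0.5117, -0.0557, 0.0286]
tool_rot: [-2.499, -1.904, -0.0]
ft_force: [-0.5, -0.5, 0.1]
grip_width: 0.0398
```

{"fn": "step_arm", "kwargs": {
  "moves": [
    [0.002,0,0,0,0,0],
    [0.002,0,0,0,0,0],
    [0.002,0,0,0,0,0],
    [0.002,0,0,0,0,0],
    [0.002,0,0,0,0,0]
  ]
}}

```text
time: 4.68
eef_pos: [0.5143, -0.0464, 0.0287]
tool_rot: [-2.499, -1.904, 0.0]
ft_force: [-1.2, -2.7, 0.7]
grip_width: 0.0395
```

```bash
python3 - <<'E'
from h import *
s=snap('side','side3')
c=s['image'][150:320,180:400,::-1]; cv2.imwrite('pics/side3c.png',cv2.resize(c,None,fx=3.5,fy=3.5,interpolation=cv2.INTER_CUBIC))
st=ctrl.read_state(); print(st['eef_pos'],st['ft_force'])
E
```

```text
[ 0.51436486 -0.04619302  0.02865733] [-0.27386226 -1.92639854 -0.35259097]
```

View pics/side3c.png

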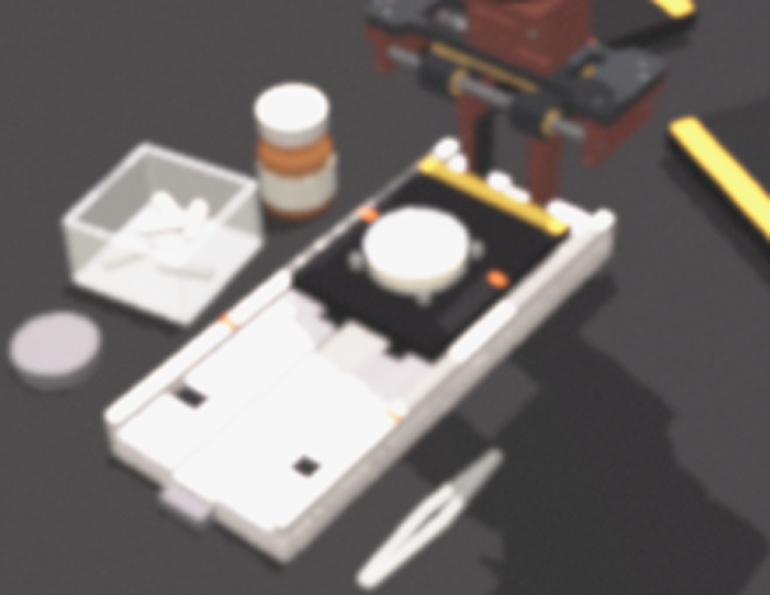

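Contact made: about 2 N, and the board has moved a few mm. I measure the remaining distance from the marks.

```bash
cat >> h.py <<'E'
ax=np.array([.2656,.9641])
def marks(s):
    im=s['image'][:,:,::-1]; hsv=cv2.cvtColor(im,cv2.COLOR_BGR2HSV)
    o=cv2.inRange(hsv,(2,50,80),(20,255,255)); n,l,st,ce=cv2.connectedComponentsWithStats(o)
    for i in range(1,n):
        if st[i,4]>2:
            for z in (.043,.032):
                p=onplane(s,*ce[i],z)[:2]; d=p-[.5674,.1412]; a,b=d@ax,d@[.9641,-.2656]
                if abs(a)<.16 and abs(b)<.075: print(ce[i].round(1),st[i,4],z,'along %.1f lat %.1f mm'%(a*1e3,b*1e3))
E
python3 - <<'E'
from h import *
marks(load('side2'));print();marks(load('side3'));print(); s=snap('top','top3'); marks(s)
E
```

```text
[286.8 208.7] 30 0.043 along -122.4 lat 48.0 mm
[286.8 208.7] 30 0.032 along -132.4 lat 56.6 mm
[323.7 227.1] 45 0.043 along -122.0 lat -50.8 mm
[323.7 227.1] 45 0.032 along -132.1 lat -43.7 mm
[244.1 240.9] 12 0.043 along 7.6 lat 52.9 mm
[244.1 240.9] 12 0.032 along -0.4 lat 61.6 mm
[293.3 269.3] 3 0.043 along 9.2 lat -74.9 mm
[293.3 269.3] 3 0.032 along 1.2 lat -68.2 mm

[284.8 210.8] 29 0.043 along -114.4 lat 46.9 mm
[284.8 210.8] 29 0.032 along -124.3 lat 55.5 mm
[321.7 229.3] 38 0.043 along -114.1 lat -51.3 mm
[321.7 229.3] 38 0.032 along -124.0 lat -44.3 mm
[243.1 240.1] 8 0.043 along 7.1 lat 56.0 mm
[243.1 240.1] 8 0.032 along -0.9 lat 64.7 mm
[246.3 242.7] 3 0.043 along 8.7 lat 45.8 mm
[246.3 242.7] 3 0.032 along 0.7 lat 54.4 mm
[293.3 269.3] 3 0.043 along 9.2 lat -74.9 mm
[293.3 269.3] 3 0.032 along 1.2 lat -68.2 mm

[261.  165.2] 4 0.043 along -2.3 lat 64.0 mm
[261.  165.2] 4 0.032 along -0.4 lat 66.0 mm
[246.3 217.7] 3 0.043 along -2.4 lat -66.2 mm
[246.3 217.7] 3 0.032 along -0.5 lat -65.7 mm
```

About 114 mm remain. I push steadily.

{"fn": "step_arm", "kwargs": {
  "moves": [
    [0.003,0,0,0,0,0],
    [0.004,0,0,0,0,0],
    [0.004,0,0,0,0,0],
    [0.004,0,0,0,0,0],
    [0.004,0,0,0,0,0]
  ]
}}

```text
time: 5.4
eef_pos: [0.5194, -0.0278, 0.0286]
tool_rot: [-2.499, -1.904, 0.0]
ft_force: [-0.5, -3.1, -0.5]
grip_width: 0.0396
```

{"fn": "step_arm", "kwargs": {
  "moves": [
    [0.004,0,0,0,0,0],
    [0.004,0,0,0,0,0],
    [0.004,0,0,0,0,0],
    [0.004,0,0,0,0,0],
    [0.004,0,0,0,0,0]
  ]
}}

```text
time: 6.02
eef_pos: [0.5247, -0.0086, 0.0286]
tool_rot: [-2.499, -1.904, 0.0]
ft_force: [-0.6, -2.1, 0.4]
grip_width: 0.0395
```

{"fn": "step_arm", "kwargs": {
  "moves": [
    [0.004,0,0,0,0,0],
    [0.004,0,0,0,0,0],
    [0.004,0,0,0,0,0],
    [0.004,0,0,0,0,0],
    [0.004,0,0,0,0,0]
  ]
}}

```text
time: 6.65
eef_pos: [0.53, 0.0107, 0.0287]
tool_rot: [-2.499, -1.904, 0.0]
ft_force: [0.1, -3.8, -0.2]
grip_width: 0.0397
```

{"fn": "step_arm", "kwargs": {
  "moves": [
    [0.004,0,0,0,0,0],
    [0.004,0,0,0,0,0],
    [0.004,0,0,0,0,0],
    [0.004,0,0,0,0,0],
    [0.003,0,0,0,0,0]
  ]
}}

```text
time: 7.28
eef_pos: [0.5351, 0.0291, 0.0286]
tool_rot: [-2.499, -1.904, 0.0]
ft_force: [-0.1, -2.9, -1.1]
grip_width: 0.0394
```

```bash
python3 - <<'E'
from h import *
s=snap('side','side4'); marks(s)
c=s['image'][150:320,180:400,::-1]; cv2.imwrite('pics/side4c.png',cv2.resize(c,None,fx=3.5,fy=3.5,interpolation=cv2.INTER_CUBIC))
st=ctrl.read_state(); print(st['eef_pos'],st['ft_force'],st['time'])
E
```

```text
[313.1 215.1] 177 0.043 along -139.4 lat -10.3 mm
[313.1 215.1] 177 0.032 along -149.7 lat -2.6 mm
[296.2 225.9] 97 0.043 along -90.8 lat -2.8 mm
[296.2 225.9] 97 0.032 along -100.3 lat 5.0 mm
[260.4 230.6] 30 0.043 along -35.4 lat 47.0 mm
[260.4 230.6] 30 0.032 along -44.1 lat 55.6 mm
[243.8 241.1] 17 0.043 along 8.4 lat 52.9 mm
[243.8 241.1] 17 0.032 along 0.4 lat 61.6 mm
[298.5 250.8] 47 0.043 along -35.9 lat -51.9 mm
[298.5 250.8] 47 0.032 along -44.6 lat -44.8 mm
[289.5 266. ] 10 0.043 along 6.8 lat -63.7 mm
[289.5 266. ] 10 0.032 along -1.3 lat -56.8 mm
[293.5 269.5] 4 0.032 along 1.3 lat -68.7 mm
[0.53516827 0.0293331  0.02865124] [-0.84655197 -1.42736217 -0.0612857 ] 7.325
```

View pics/side4c.png

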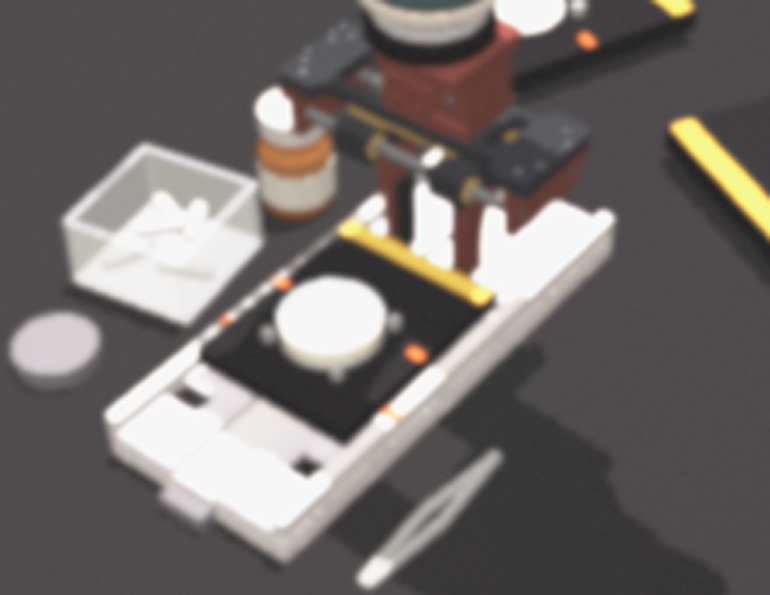

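36 mm remain and the side view shows everything in order: dish between its posts, jar clear of the gripper. I slow down.

{"fn": "step_arm", "kwargs": {
  "moves": [
    [0.003,0,0,0,0,0],
    [0.003,0,0,0,0,0],
    [0.003,0,0,0,0,0],
    [0.003,0,0,0,0,0],
    [0.003,0,0,0,0,0]
  ]
}}

```text
time: 7.95
eef_pos: [0.539, 0.0434, 0.0287]
tool_rot: [-2.499, -1.904, 0.0]
ft_force: [-0.6, -2.5, 0.4]
grip_width: 0.0394
```

{"fn": "step_arm", "kwargs": {
  "moves": [
    [0.003,0,0,0,0,0],
    [0.002,0,0,0,0,0],
    [0.002,0,0,0,0,0],
    [0.002,0,0,0,0,0],
    [0.001,0,0,0,0,0]
  ]
}}

```text
time: 8.57
eef_pos: [0.5417, 0.053, 0.0287]
tool_rot: [-2.499, -1.904, -0.0]
ft_force: [-0.9, -2.9, 0.1]
grip_width: 0.0397
```

```bash
python3 - <<'E'
from h import *
s=snap('side','side5'); marks(s)
st=ctrl.read_state(); print(st['eef_pos'],st['ft_force'],st['time'])
E
```

```text
[283.  201.3] 249 0.043 along -137.0 lat 70.7 mm
[305.6 221.6] 182 0.043 along -113.3 lat -10.3 mm
[305.6 221.6] 182 0.032 along -123.2 lat -2.6 mm
[289.  232.5] 87 0.043 along -66.1 lat -3.5 mm
[289.  232.5] 87 0.032 along -75.3 lat 4.3 mm
[253.  237.4] 21 0.043 along -10.9 lat 45.5 mm
[253.  237.4] 21 0.032 along -19.2 lat 54.1 mm
[243.8 241.1] 17 0.043 along 8.4 lat 52.9 mm
[243.8 241.1] 17 0.032 along 0.4 lat 61.6 mm
[290.5 257.9] 47 0.043 along -11.2 lat -51.8 mm
[290.5 257.9] 47 0.032 along -19.5 lat -44.7 mm
[289.5 265.8] 11 0.043 along 6.4 lat -63.4 mm
[289.5 265.8] 11 0.032 along -1.7 lat -56.5 mm
[293.5 269.5] 4 0.032 along 1.3 lat -68.7 mm
[0.54177118 0.05305226 0.02869245] [-0.89322903 -1.87906253 -0.22509921] 8.625
```

{"fn": "step_arm", "kwargs": {
  "moves": [
    [0.0012,0,0,0,0,0],
    [0.0012,0,0,0,0,0],
    [0.0012,0,0,0,0,0],
    [0.0012,0,0,0,0,0],
    [0.0012,0,0,0,0,0]
  ]
}}

```text
time: 9.25
eef_pos: [0.5433, 0.0587, 0.0287]
tool_rot: [-2.499, -1.904, -0.0]
ft_force: [-0.9, -3.1, -0.6]
grip_width: 0.0395
```

{"fn": "step_arm", "kwargs": {
  "moves": [
    [0.0006,0,0,0,0,0],
    [0.0006,0,0,0,0,0],
    [0.0006,0,0,0,0,0],
    [0.0006,0,0,0,0,0],
    [0.0006,0,0,0,0,0]
  ]
}}

```text
time: 9.88
eef_pos: [0.544, 0.0616, 0.0286]
tool_rot: [-2.499, -1.904, -0.0]
ft_force: [0.2, -0.5, -0.1]
grip_width: 0.039
```

```bash
python3 - <<'E'
from h import *
s=snap('side','side6'); marks(s)
c=s['image'][150:320,180:400,::-1]; cv2.imwrite('pics/side6c.png',cv2.resize(c,None,fx=3.5,fy=3.5,interpolation=cv2.INTER_CUBIC))
st=ctrl.read_state(); print(st['eef_pos'],st['ft_force'],st['time'])
E
```

```text
[277. 205.] 321 0.043 along -119.4 lat 73.1 mm
[297.2 202.1] 8 0.043 along -153.7 lat 43.8 mm
[322.6 215. ] 149 0.043 along -151.9 lat -26.2 mm
[303.  224.1] 183 0.043 along -103.6 lat -10.7 mm
[303.  224.1] 183 0.032 along -113.4 lat -3.0 mm
[286.8 235.2] 105 0.043 along -57.0 lat -5.1 mm
[286.8 235.2] 105 0.032 along -66.0 lat 2.7 mm
[247.2 240.5] 46 0.043 along 3.0 lat 48.6 mm
[247.2 240.5] 46 0.032 along -5.1 lat 57.2 mm
[287.9 261.8] 58 0.043 along -0.1 lat -54.2 mm
[287.9 261.8] 58 0.032 along -8.3 lat -47.2 mm
[293.5 269.5] 4 0.032 along 1.3 lat -68.7 mm
[0.54427407 0.06185246 0.02870463] [ 0.72919421 -1.03034391  0.22266337] 9.925
```

View pics/side6c.png

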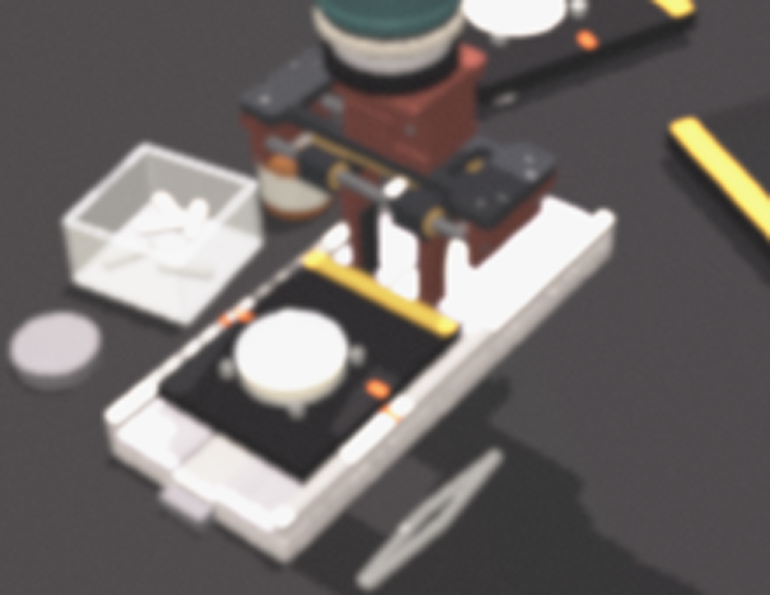

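Force fell from 3 N to about 0.5–1 N, which suggests the drop. I check flatness with the depth data before backing away.

```bash
python3 - <<'E'
from h import *
s=snap('wrist','wrist6')
def pts(s):
    f=f_of(s); K=np.array([[f,0,s['cx']],[0,f,s['cy']],[0,0,1]])
    v,u=np.mgrid[0:400,0:640]
    p=cv2.undistortPoints(np.stack([u.ravel(),v.ravel()],1).astype(float)[:,None],K,np.array([s['k1'],0,0,0,0.]))[:,0]
    z=s['range_z'].ravel().astype(float); c=np.c_[p*z[:,None],z]
    return (c@Rm(s).T+s['position']).reshape(400,640,3)
for t,ss in(('side2',load('side2')),('side6',load('side6')),('wrist6',s)):
    P=pts(ss); d=P[:,:,:2]-[.5674,.1412]; a=d@ax*1e3; b=d@np.array([.9641,-.2656])*1e3; z=P[:,:,2]*1e3
    off=-122 if t=='side2' else -1
    for (aa,bb) in [(-60,-45),(-60,45),(-40,0),(60,-45),(60,0),(60,45),(0,-45),(0,45)]:
        m=(abs(a-off-aa)<6)&(abs(b-bb)<6)&(z>5)&(z<60)&(ss['range_z'].reshape(400,640)>0)
        print(t,(aa,bb),m.sum(),np.median(z[m]).round(1) if m.any() else None)
    m=(abs(abs(b)-61)<2.5)&(a>-60)&(a<60)&(z>5)&(z<60); print(t,'guide',np.median(z[m]).round(1))
E
```

```text
side2 (-60, -45) 20 42.9
side2 (-60, 45) 19 42.6
side2 (-40, 0) 18 42.9
side2 (60, -45) 26 43.0
side2 (60, 0) 32 42.0
side2 (60, 45) 26 42.9
side2 (0, -45) 23 42.5
side2 (0, 45) 17 43.2
side2 guide 31.3
side6 (-60, -45) 26 43.6
side6 (-60, 45) 21 42.9
side6 (-40, 0) 24 43.2
side6 (60, -45) 32 42.4
side6 (60, 0) 42 41.5
side6 (60, 45) 32 42.3
side6 (0, -45) 26 42.4
side6 (0, 45) 24 42.0
side6 guide 32.9
wrist6 (-60, -45) 517 39.4
wrist6 (-60, 45) 513 38.9
wrist6 (-40, 0) 548 38.8
wrist6 (60, -45) 0 None
wrist6 (60, 0) 0 None
wrist6 (60, 45) 0 None
wrist6 (0, -45) 663 39.1
wrist6 (0, 45) 649 38.8
wrist6 guide 32.7
```

View pics/wrist6.png

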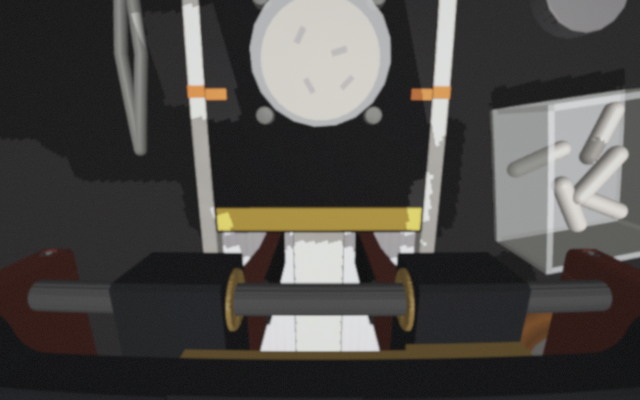

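The wrist view shows the guide marks (row 92) and carrier marks (row 94) level, with the board at about 38.5 mm. The side picture taken just before still read about 42.5 mm, so I check again.

```bash
cat >> h.py <<'E'
def pts(s):
    f=f_of(s); K=np.array([[f,0,s['cx']],[0,f,s['cy']],[0,0,1]])
    v,u=np.mgrid[0:400,0:640]
    p=cv2.undistortPoints(np.stack([u.ravel(),v.ravel()],1).astype(float)[:,None],K,np.array([s['k1'],0,0,0,0.]))[:,0]
    z=s['range_z'].ravel().astype(float); c=np.c_[p*z[:,None],z]
    return (c@Rm(s).T+s['position']).reshape(400,640,3)
def hts(t,ss,off=-1):
    P=pts(ss); d=P[:,:,:2]-[.5674,.1412]; a=d@ax*1e3; b=d@np.array([.9641,-.2656])*1e3; z=P[:,:,2]*1e3
    for (aa,bb) in [(-60,-45),(-60,45),(-40,0),(60,-45),(60,0),(60,45),(0,-45),(0,45),(15,0)]:
        m=(abs(a-off-aa)<6)&(abs(b-bb)<6)&(z>5)&(z<60)&(ss['range_z']>0)
        print(t,(aa,bb),m.sum(),np.median(z[m]).round(1) if m.any() else None)
    m=(abs(abs(b)-61)<2.5)&(a>-60)&(a<60)&(z>5)&(z<60); print(t,'guide',np.median(z[m]).round(1))
E
python3 - <<'E'
from h import *
s=snap('side','side7'); marks(s); hts('side7',s)
marks(load('wrist6'))
st=ctrl.read_state(); print(st['eef_pos'],st['ft_force'],st['time'])
E
```

```text
[277.  205.2] 325 0.043 along -118.7 lat 72.5 mm
[297.2 202. ] 6 0.043 along -153.9 lat 44.2 mm
[322.5 214.8] 143 0.043 along -152.3 lat -25.8 mm
[302.6 224.4] 184 0.043 along -102.5 lat -10.7 mm
[302.6 224.4] 184 0.032 along -112.2 lat -3.0 mm
[288.1 238.1] 84 0.043 along -52.0 lat -12.7 mm
[288.1 238.1] 84 0.032 along -61.0 lat -5.0 mm
[247.2 241.6] 36 0.043 along 5.3 lat 46.5 mm
[247.2 241.6] 36 0.032 along -2.7 lat 55.0 mm
[287.3 262.9] 58 0.043 along 3.0 lat -55.1 mm
[287.3 262.9] 58 0.032 along -5.2 lat -48.1 mm
[293.5 269.5] 4 0.032 along 1.3 lat -68.7 mm
side7 (-60, -45) 23 37.8
side7 (-60, 45) 19 38.4
side7 (-40, 0) 24 37.5
side7 (60, -45) 29 38.0
side7 (60, 0) 32 37.2
side7 (60, 45) 25 38.3
side7 (0, -45) 31 38.2
side7 (0, 45) 27 37.1
side7 (15, 0) 28 52.5
side7 guide 31.8
[206.7  92.4] 566 0.043 along -0.6 lat -53.6 mm
[206.7  92.4] 566 0.032 along 0.6 lat -57.5 mm
[430.7  92.9] 553 0.043 along -0.8 lat 50.3 mm
[430.7  92.9] 553 0.032 along 0.3 lat 54.1 mm
[215.  209.5] 4 0.043 along -56.9 lat -54.1 mm
[215.  209.5] 4 0.032 along -59.9 lat -58.0 mm
[250. 231.] 33 0.043 alo
[... 195 characters left out ...]
t -7.9 mm
[306.5 231. ] 18 0.032 along -72.1 lat -8.4 mm
[318. 231.] 3 0.043 along -68.2 lat -2.1 mm
[318. 231.] 3 0.032 along -72.1 lat -2.1 mm
[326.5 231. ] 12 0.043 along -68.2 lat 2.3 mm
[326.5 231. ] 12 0.032 along -72.1 lat 2.6 mm
[337. 231.] 7 0.043 along -68.2 lat 7.7 mm
[337. 231.] 7 0.032 along -72.1 lat 8.3 mm
[232.3 300. ] 647 0.043 along -108.3 lat -49.0 mm
[232.3 300. ] 647 0.032 along -115.1 lat -52.6 mm
[407.1 300.6] 597 0.043 along -108.6 lat 46.7 mm
[407.1 300.6] 597 0.032 along -115.4 lat 50.3 mm
[413.7 347.1] 3903 0.043 along -139.1 lat 53.1 mm
[413.7 347.1] 3903 0.032 along -148.2 lat 57.1 mm
[0.54454378 0.06193406 0.02884124] [-0.20028797  0.35519721 -0.17350706] 10.025
```

It is seated: the board reads about 38 mm at every sampled point and there is no contact force. I back away, then rise.

{"fn": "step_arm", "kwargs": {
  "moves": [
    [-0.002,0,0,0,0,0],
    [-0.006,0,0,0,0,0],
    [-0.01,0,0,0,0,0],
    [-0.015,0,0,0,0,0],
    [-0.007,0,0,0,0,0]
  ]
}}

```text
time: 10.65
eef_pos: [0.533, 0.0217, 0.0287]
tool_rot: [-2.5, -1.902, 0.0]
ft_force: [0.1, 0.3, 0.7]
grip_width: 0.0395
```

{"fn": "step_arm", "kwargs": {
  "moves": [
    [-0.005,0,-0.015,0,0,0],
    [-0.005,0,-0.03,0,0,0],
    [-0.01,0,-0.04,0,0,0],
    [-0.02,0,-0.04,0,0,0],
    [-0.02,0,-0.02,0,0,0]
  ]
}}

```text
time: 11.28
eef_pos: [0.5186, -0.0356, 0.1771]
tool_rot: [2.496, 1.902, 0.005]
ft_force: [0.0, -0.2, 0.8]
grip_width: 0.0397
```

{"fn": "step_arm", "kwargs": {
  "moves": [
    [0,0,-0.01,0,0,0],
    [0,0,0,0,0,0],
    [0,0,0,0,0,0],
    [0,0,0,0,0,0],
    [0,0,0,0,0,0]
  ]
}}

```text
time: 11.9
eef_pos: [0.5172, -0.0345, 0.1829]
tool_rot: [-2.498, -1.904, 0.001]
ft_force: [-0.1, -0.1, -0.2]
grip_width: 0.0391
```

```bash
python3 - <<'E'
from h import *
s=snap('side','side8'); hts('side8',s)
c=s['image'][150:320,180:400,::-1]; cv2.imwrite('pics/side8c.png',cv2.resize(c,None,fx=3.5,fy=3.5,interpolation=cv2.INTER_CUBIC))
w=snap('wrist','wrist8'); hts('wrist8',w); marks(w)
st=ctrl.read_state(); print(st['eef_pos'],st['ft_force'],st['time'])
E
```

```text
side8 (-60, -45) 26 38.1
side8 (-60, 45) 23 37.8
side8 (-40, 0) 23 37.8
side8 (60, -45) 33 38.0
side8 (60, 0) 35 37.7
side8 (60, 45) 24 37.7
side8 (0, -45) 31 37.3
side8 (0, 45) 20 37.8
side8 (15, 0) 27 51.8
side8 guide 31.5
wrist8 (-60, -45) 168 39.0
wrist8 (-60, 45) 169 39.0
wrist8 (-40, 0) 183 38.7
wrist8 (60, -45) 0 None
wrist8 (60, 0) 0 None
wrist8 (60, 45) 0 None
wrist8 (0, -45) 53 38.7
wrist8 (0, 45) 59 38.8
wrist8 (15, 0) 0 None
wrist8 guide 32.6
[2.536e+02 1.000e-01] 12 0.043 along -5.5 lat -60.9 mm
[2.536e+02 1.000e-01] 12 0.032 along -1.5 lat -63.0 mm
[3.862e+02 1.000e-01] 14 0.043 along -5.4 lat 57.5 mm
[3.862e+02 1.000e-01] 14 0.032 along -1.4 lat 59.7 mm
[ 0.51732543 -0.0346659   0.18322592] [-0.43696219  0.4037701   0.59023484] 12.0
```

View pics/side8c.png

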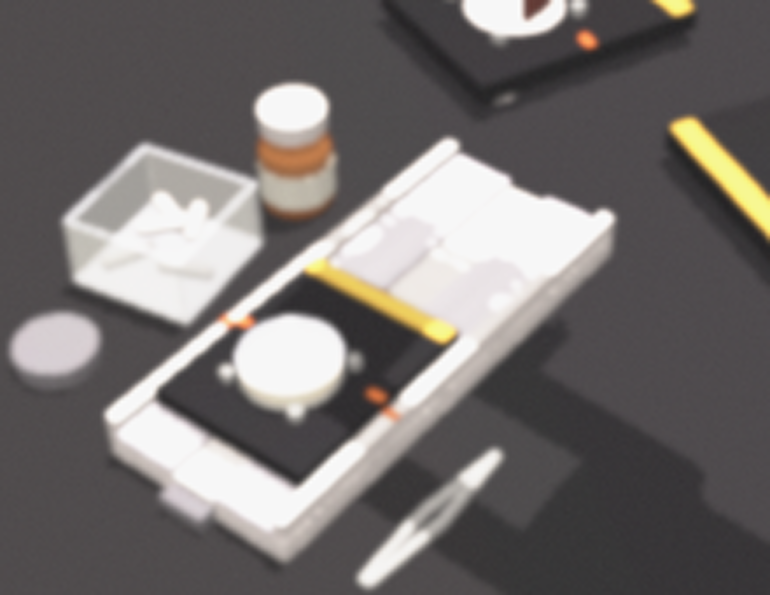

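View pics/wrist8.png

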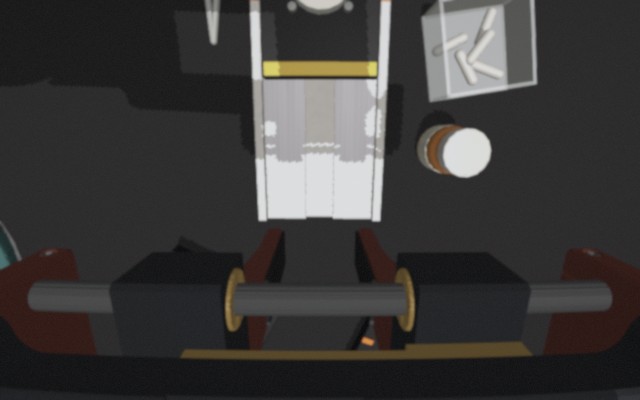

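The side view shows the carrier seated: its marks at crop (245,322) and (376,395) are level with the guides' marks. The dish is between its posts, the bystanders have not moved, and the gripper is well clear. I hand the job in.

```bash
python3 -c "
from bench import ctrl
print(ctrl.close_job())"
```

```text
the job is handed in; nothing more can be done
None
```

The carrier is seated in the notches, and I handed the job in at about 12 s. I used the smallest of the three boards (the one in the rail bed). The two fingertips pushed its rear face about 120 mm, slowing near the orange marks. The force read 2–4 N at the end of each move and fell to about zero when the board dropped, so I stopped there, backed the fingers off and raised them.

**Last checks:**
- **Seating:** in the side camera the board top reads 37.3–38.1 mm at all sampled points (38 mm expected when seated), so it is flat. It stayed so after the fingers left.
- **Alignment:** the carrier's orange marks are level with the guides' to within about 1 mm in the wrist view.
- **Dish and bystanders:** the dish is between its posts with its top at about 52 mm. The tub, jar, tweezers and lens cap look unmoved in the side picture.

**Checks that disagreed:**
- **Side picture near the stop:** one taken just after the force fell still read about 42–43 mm. The wrist picture right after it and both later side pictures showed the board seated, so it seems to have dropped just after that picture.
- **Wrist camera:** its depth reads about 0.7 mm high, on the guides as well.

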